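Level the tilting tube-rack stand and lock it with its pin

TASK

The tilting stand on the lab bench still holds its tube rack slanted towards the robot. Swing its cradle back level against its stop, then take the pin with the plain straight grip from the grey pin block (not the one with the crossbar or the one with the mushroom knob) and lock the cradle by dropping that pin fully home through the hole in the cradle's flange into the post below. Leave it released there.

Things in the scene. Friction and masses are not known exactly. Their poses are not given: they have to be found in the camera images.
- cradle (a joint): Tilt (rad) of the cradle: white tray 165 x 205 mm with a red wire rack of capped tubes, on a level trunnion axis between two steel cheeks, 110 mm above the table. 0 = level, against its stop (cannot go further); positive = front (robot side) down, far edge up; starts at 0.45 to 0.85. Stiff: stays where left; about 2 to 4 N on the ledge swings it.
- ledge (a point): Middle of the top of the aluminium ledge (110 mm along y, 35 along x, 6 thick) on the cradle's far, raised edge: push it down here. Axes turn with the cradle: x away from the robot side, y along the trunnion axis, z up out of the tray. The trunnion axis is 100 mm from here along -x, 110 mm above the table. Tube caps rise 68 mm over the ledge's plane, 75 mm or more from here.
- socket (a point): Mouth of the 24 mm hole, 55 deep, in the fixed post (46 mm square, top at 154 mm) at the stand's left (+y) end, 176 mm from the cradle's middle. Stand axes: x away from the robot side, y along the trunnion axis, z up. The cradle's flange (46 mm square, 8 thick, 24 mm hole) stands off to the robot side; with the cradle level it lies over the post, holes in line, its top 16 mm above here.
- pin: Upright in one of 3 holes (75 mm apart) of the grey block, 225 x 56 x 70 mm. Origin: centre of the collar's underside, on the block's top; z up, x along the row, so close fingers along y. Below: steel shank 16 mm thick, 60 long, last 14 tapered. Above: collar 34 mm wide, 5 thick; black grip 22 mm thick, from 5 to 55. 150 g. Home: origin 16 mm over the socket. The other two are as tall.
Mind the look-alikes: they are no part of the job. Leave any red look-alike of the pin alone.

How it is judged:
By the outcome, as a careful person would: the job done as asked, in the order asked, and still so for the second after the job is handed in, with the robot touching nothing.
It also fails if it takes over 59 s, if anything falls off the work surface, if the arm or the gripper's body presses on something with over 40 N, if the wrist force passes 120 N, or if a joint passes its speed limit or range.

ROBOT

A 7-joint arm with a two-finger parallel gripper is mounted at the origin on the work surface. World frame = base frame: x ahead of the robot, y to its left, z up, the work surface at z = 0. Lengths are in m, angles in rad, forces in N, time in s.
With the tool pointing down it reaches from about 0.425 to 0.875 m from the base axis. Payload 4.7 kg.
Tool frame: the origin (TCP) lies where the fingers leave the gripper's body, on its centre line; the fingertips stand 70 mm ahead of it and the grasp point (between the pads) lies 51 mm ahead of it; z points along the fingers, y is the line along which they close (so a half turn about z gives the same grasp; the last joint's range is limited). The gripper opens to 87 mm and grips with 3 to 60 N. Pads are 19 mm wide; open, the fingers measure 117 mm over their backs; the gripper's body (75 mm by 190 mm) begins 51 mm behind the grasp point.
Start: joints at [-1.262, 0.321, -0.07, 1.45, 0.023, 1.371, -0.057], TCP at [0.189, 0.622, 0.292] pointing down, gripper open.
Joint ranges: [-2.86, 2.86], [-0.3, 2.09], [-1.38, 1.24], [0.06, 2.45], [-1.56, 4.7], [0.09, 2.05], [-2.69, 2.69]. Speed limits (rad/s): [2.57, 2.57, 3.14, 3.14, 3.14, 3.14, 3.14].

INTERFACE

Orientations are given as a rotation vector (axis times angle).
In Python, from bench import get_state, get_image, get_calibration, close_job gives the robot as it stands.
- The arm moves only by the tool send_rows, never from a script. Its argument "rows" is a list of rows, each an object of numbers: "hand": the finger opening in mm, from 0 to 87; "x", "y", "z": the shift along the world's x, y, z in mm; "roll": the turn about the world's z in degrees. A call has 1 to 10 rows; each row shifts and turns the commanded pose from where the row before left it; what a row does not reach is not made up. A row lasts 1/10 s, in which the tool goes at most 50 mm and 8.59 degrees, less where a joint would pass 70% of its speed; a pose out of reach is approached as far as the arm can. A call is refused whole if a number of a shift passes 50 or a number of a turn 8.59, either way. A call with a gripper value outside its range is refused whole. The fingers move at their own pace and stop on an object; "force" is the grip in N (left out, the last holds). Time passes only in rows, so rows that do not move let the fingers close. It gives the time, the measured TCP pose, the force, the opening and the grip force at its end, in the units of the state.
- get_state(): the state, without advancing time (a new reading comes with each control period).
- get_image(name): name is "scene" or "top" or "wrist"; returns the picture (384x512x3 uint8, blue, green, red); there is no depth.
- get_calibration(name): a dict with "mtx" (3x3 intrinsics, pixels), "world_from_camera" (4x4, takes a point from camera to world coordinates). Camera axes: x right, y down, z forward; pixel columns grow to the right and rows downward; lengths in m; the calibration is good to about 2 mm. The wrist camera is an equidistant fisheye: a pixel r from the principal point sees the ray r / f radians off the axis. A picture is of the moment at which its call begins: read the wrist's pose just before it. get_calibration takes no time and is no camera call; for the wrist camera it gives the pose at the moment of the call.
- close_job(): hands the job in; it is judged then, once.
The state is a dict: "time": time; "joint_positions": joint angles; "qd": joint speeds; "joint_torque": joint torques, N m; "position": TCP position; "tool_rot": TCP orientation; "ft_force": force on the tool from outside, world axes, zero at the start; "torque": the same for the moment, N m; "grip_width": opening from 0.0 (shut) to 1.0 (fully open); "grip_force": force on a finger pad.
Only numpy, scipy, OpenCV 4.12 (cv2) and the standard library are available. Lean on these libraries where they do the work, as an engineer would, in place of code of your own. Each camera call takes 0.05 s, during which the arm holds its last target. There are 200 camera calls.

## Working session

There is one attempt and no reset: what is moved stays moved. The work goes in short steps, Python scripts to look and compute and a tool call to move; the robot and the scene stay as the last step left them, time stands still between calls to the robot, and variables do not carry over. Pictures are saved under pics/ and viewed, at most 10 in all, crops included, and the job is handed in when it is done.

Besides the shell and the picture viewer there is one more tool, called after "Call:" as name([rows], argument=value, ...), one row to a line, values as JSON. send_rows: Moves the arm, as the interface text tells. Its arguments: {"type":"object","properties":{"rows":{"type":"array","items":{"type":"object","properties":{"hand":{"type":"number"},"x":{"type":"number"},"y":{"type":"number"},"z":{"type":"number"},"roll":{"type":"number"}}}},"force":{"type":"number"}},"required":["rows"]}

```bash
mkdir -p pics; cat > h.py <<'E'
import cv2,numpy as np
from bench import *
def ray(name,u,v,cal=None):
    c=cal or get_calibration(name);K=np.array(c["mtx"]);T=np.array(c["world_from_camera"])
    if name=="wrist":
        a=np.array([(u-K[0,2])/K[0,0],(v-K[1,2])/K[1,1]]);r=np.hypot(*a)
        d=np.array([*(a/max(r,1e-9)*np.sin(r)),np.cos(r)])
    else: d=np.array([(u-K[0,2])/K[0,0],(v-K[1,2])/K[1,1],1])
    return T[:3,3],T[:3,:3]@d
def onz(name,u,v,z,cal=None):
    o,d=ray(name,u,v,cal);return o+d*(z-o[2])/d[2]
def tri(r1,r2):
    (a,d),(b,e)=r1,r2
    s=np.linalg.lstsq(np.c_[d,-e],b-a,rcond=None)[0]
    p,q=a+s[0]*d,b+s[1]*e
    return (p+q)/2,np.linalg.norm(p-q)
E
python3 - <<'E'
from h import *
for n in("scene","top"):
    im=get_image(n);cv2.imwrite(f"pics/{n}0.png",im)
    c=get_calibration(n);print(n,np.round(c["mtx"],1).tolist(),np.round(c["world_from_camera"],3).tolist())
a=[cv2.resize(cv2.imread(f"pics/{n}0.png"),(800,600)) for n in("scene","top")]
for n,i in zip(("scene","top"),a):cv2.imwrite(f"pics/{n}0b.png",i)
print(get_state())
E
```

```text
scene [[399.7, 0.0, 255.6], [0.0, 399.7, 199.6], [0.0, 0.0, 1.0]] [[0.346, 0.527, -0.777, 1.195], [0.938, -0.189, 0.29, -0.188], [0.006, -0.829, -0.559, 0.6], [0.0, 0.0, 0.0, 1.0]]
top [[496.2, 0.0, 252.2], [0.0, 496.2, 190.1], [0.0, 0.0, 1.0]] [[0.003, -0.99, 0.144, 0.434], [-1.0, -0.001, 0.015, 0.063], [-0.015, -0.144, -0.989, 1.012], [0.0, 0.0, 0.0, 1.0]]
{'time': 0.1, 'joint_positions': array([-1.26189089,  0.32175399, -0.07009498,  1.4515741 ,  0.02261022,
        1.37078864, -0.05692564]), 'qd': array([-1.34850071e-03, -1.85745424e-03,  4.27745365e-04, -1.32513380e-03,
        4.96304683e-04,  1.06510424e-03,  3.22783247e-05]), 'joint_torque': array([-5.65446353e-04, -4.92572773e+01, -4.06015199e-01, -3.13400602e+01,
       -6.42484473e-02,  3.94721248e-02,  9.30180408e-05]), 'position': array([0.18878631, 0.62158194, 0.29125694]), 'tool_rot': array([-4.61358752e-01, -3.10737345e+00,  2.71744892e-03]), 'ft_force': array([ 0.74291019, -0.06376262, -0.4610844 ]), 'torque': array([-0.08903772, -0.01944782, -0.02203185]), 'grip_force': 0.0, 'grip_width': 0.9985764328740002}
```

View pics/scene0b.png

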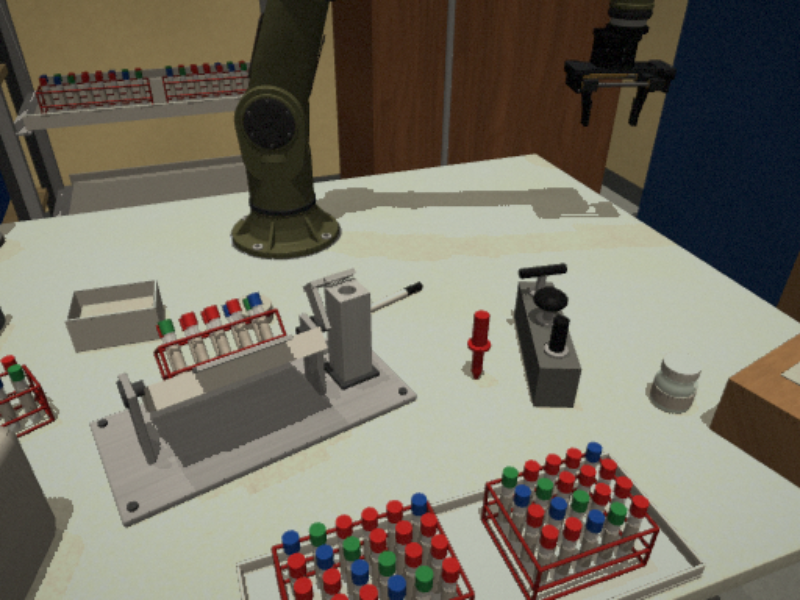

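View pics/top0b.png

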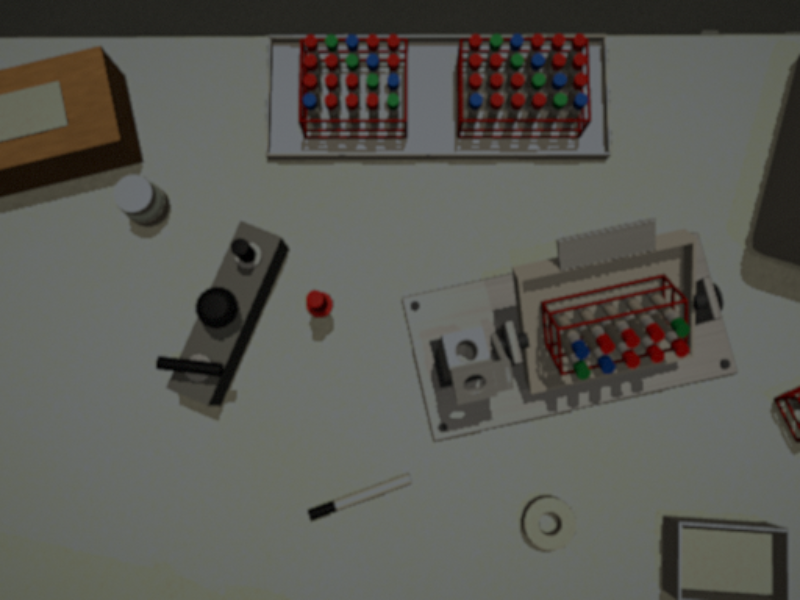

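The top view shows three pins in the block: straight grip (240,250), mushroom (215,307) and crossbar (190,365), in 800-px coordinates. The red look-alike stands at (319,303). The straight-grip one at the far end fits the description. It also shows as a plain cylinder at (560,335) in the scene view. I'll confirm it in an enlarged crop.

```bash
python3 - <<'E'
from h import *
t=cv2.imread("pics/top0.png");s=cv2.imread("pics/scene0.png")
f=lambda i,x,y,w,h:cv2.convertScaleAbs(cv2.resize(i[y:y+h,x:x+w],(400,300),interpolation=cv2.INTER_CUBIC),alpha=1.6)
# top stand ledge, top post, top block, scene block
cv2.imwrite("pics/c1.png",np.vstack([np.hstack([f(t,340,130,100,75),f(t,260,190,100,75)]),np.hstack([f(t,100,130,100,75),f(s,310,160,100,75)])]))
E
```

```text
(no output)
```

View pics/c1.png

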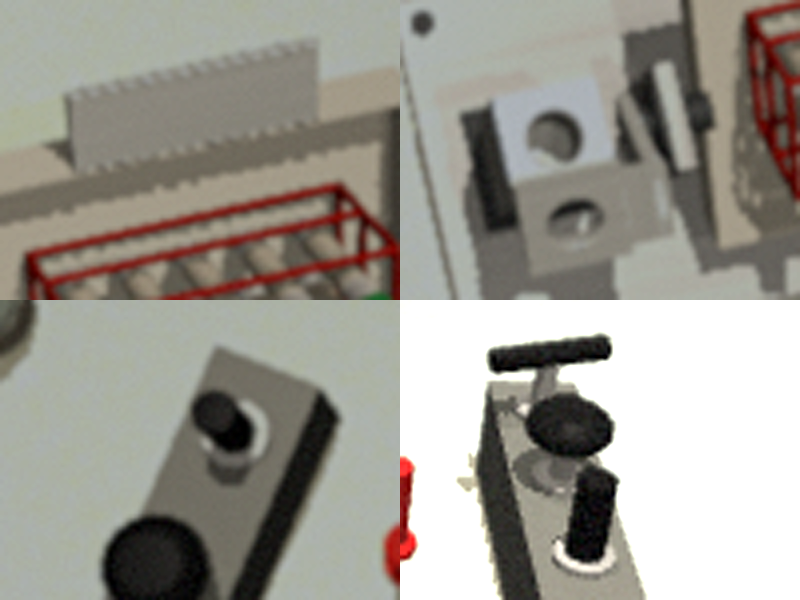

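```bash
python3 - <<'E'
from h import *
np.set_printoptions(precision=4,suppress=True)
S=onz("top",298.5,224.25,.154);print("socket",S)
# yaw from base plate corners (near z=0.01)
P=[onz("top",u/1.5625,v/1.5625,.01) for u,v in((402,297),(698,233),(736,373),(433,440))]
print(np.array(P)); 
for a,b in((P[1],P[0]),(P[2],P[3])):print("yaw y-axis",np.degrees(np.arctan2(-(b-a)[0],(b-a)[1])))
psi=np.mean([np.arctan2(-(b-a)[0],(b-a)[1]) for a,b in((P[1],P[0]),(P[2],P[3]))])
ex=np.array([np.cos(psi),np.sin(psi),0]);ey=np.array([-np.sin(psi),np.cos(psi),0])
M=S-.176*ey;M[2]=.11;print("mid axis",M)
# ledge centre: intersect ray with plane y=axis: find tilt s.t. distance 100mm in x
o,d=ray("top",388.5,156.5)
for t in np.arange(.1,.5,.001)*0+0: pass
best=min(((np.linalg.norm(o+d*s-(M+.1*(np.cos(a)*ex+np.sin(a)*np.array([0,0,1])))),a) for a in np.arange(.3,1,.01) for s in np.arange(.6,1.05,.002)))
a=best[1];print("tilt",best,M+.1*(np.cos(a)*ex+np.sin(a)*np.array([0,0,1])))
print("pin top",onz("top",154,157.5,.125),"collar",onz("top",159.2,162.7,.075),"scene",onz("scene",356.2,223.7,.075))
print("scene sock",onz("scene",347/1.5625,288/1.5625,.154))
# block edges in top z=.07
e=[onz("top",100+u/4,130+(v-300)/4,.07) for u,v in((218,348),(322,390),(150,500),(236,590))]
print(np.array(e));print("row angle",[np.degrees(np.arctan2((e[0]-e[2])[1],(e[0]-e[2])[0])),np.degrees(np.arctan2((e[1]-e[3])[1],(e[1]-e[3])[0]))])
c=(e[0]+e[1])/2;print("end mid",c)
R=cv2.Rodrigues(get_state()["tool_rot"])[0];print(R)
E
```

```text
socket [ 0.5    -0.0041  0.154 ]
[[ 0.5806  0.068   0.01  ]
 [ 0.6659 -0.3209  0.01  ]
 [ 0.4827 -0.3595  0.01  ]
 [ 0.3969  0.0283  0.01  ]]
yaw y-axis 12.376848352103922
yaw y-axis 12.471527495792046
mid axis [ 0.5378 -0.176   0.11  ]
tilt (np.float64(0.0005917470810952703), np.float64(0.6500000000000004)) [ 0.6156 -0.1588  0.1705]
pin top [0.6239 0.2565 0.125 ] collar [0.6244 0.257  0.075 ] scene [0.6266 0.2566 0.075 ]
scene sock [ 0.4972 -0.0037  0.154 ]
[[0.6666 0.2685 0.07  ]
 [0.6456 0.2171 0.07  ]
 [0.5913 0.2991 0.07  ]
 [0.5476 0.2561 0.07  ]]
row angle [np.float64(-22.114867987643922), np.float64(-21.696644754028537)]
end mid [0.6561 0.2428 0.07  ]
[[-0.9569  0.2905 -0.0004]
 [ 0.2905  0.9569 -0.0017]
 [-0.0001 -0.0017 -1.    ]]
```

Measurements agree across the two views: socket ≈ (0.499,-0.004), stand yaw 12.4°, tilt ≈ 0.65 with the ledge at (0.616,-0.159,0.17), pin at (0.625,0.257), row at -22°. The crop confirms the plain cylinder grip with white collar as the pin. Moving above the ledge.

Call:
send_rows([
  {"x": 21,"y": -39,"z": 2,"roll": 1.5,"hand": 0},
  {"x": 21,"y": -39,"z": 2,"roll": 1.5},
  {"x": 21,"y": -39,"z": 2,"roll": 1.5},
  {"x": 21,"y": -39,"z": 2,"roll": 1.5},
  {"x": 21,"y": -39,"roll": 1.5},
  {"x": 21,"y": -39,"roll": 1.5},
  {"x": 21,"y": -39,"roll": 1.5},
  {"x": 21,"y": -39,"roll": 1.5},
  {"x": 21,"y": -39,"roll": 1.5},
  {"x": 21,"y": -39,"roll": 1.5},
])

```text
schema error: expected keys hand, x, y, z, roll
```

Call:
send_rows([
  {"x": 21,"y": -39,"roll": 1.5},
  {"x": 21,"y": -39,"roll": 1.5},
  {"x": 21,"y": -39,"roll": 1.5},
  {"x": 21,"y": -39,"roll": 1.5},
  {"x": 21,"y": -39,"roll": 1.5},
  {"x": 21,"y": -39,"roll": 1.5},
  {"x": 21,"y": -39,"roll": 1.5},
  {"x": 21,"y": -39,"roll": 1.5},
  {"x": 21,"y": -39,"roll": 1},
  {"x": 21,"y": -39,"roll": 0},
])

```text
schema error: expected keys hand, x, y, z, roll
```

Call:
send_rows([
  {"x": 0},
  {"x": 0},
  {"x": 0},
])

```text
schema error: expected keys hand, x, y, z, roll
```

```bash
python3 - <<'E'
from h import *
s=get_state();print(s["position"],s["ft_force"],s["joint_positions"]);R=cv2.Rodrigues(s["tool_rot"])[0];print(np.degrees(np.arctan2(R[1,1],R[0,1])))
im=get_image("wrist");cv2.imwrite("pics/w1.png",cv2.convertScaleAbs(cv2.resize(im,(800,600)),alpha=1.4))
c=get_calibration("wrist");print(c)
E
```

```text
[0.18878631 0.62158194 0.29125694] [ 0.74291019 -0.06376262 -0.4610844 ] [-1.26189089  0.32175399 -0.07009498  1.4515741   0.02261022  1.37078864
 -0.05692564]
73.10971606671411
{'mtx': array([[297.31863964,   0.        , 256.92641881],
       [  0.        , 297.31863964, 192.12765512],
       [  0.        ,   0.        ,   1.        ]]), 'world_from_camera': array([[ 2.90594244e-01,  9.16131268e-01,  2.76149388e-01,
         1.11119028e-01],
       [ 9.56846026e-01, -2.77982390e-01, -8.46845549e-02,
         6.43858716e-01],
       [-8.17501901e-04,  2.88841289e-01, -9.57376646e-01,
         3.84371770e-01],
       [ 0.00000000e+00,  0.00000000e+00,  0.00000000e+00,
         1.00000000e+00]])}
```

View pics/w1.png

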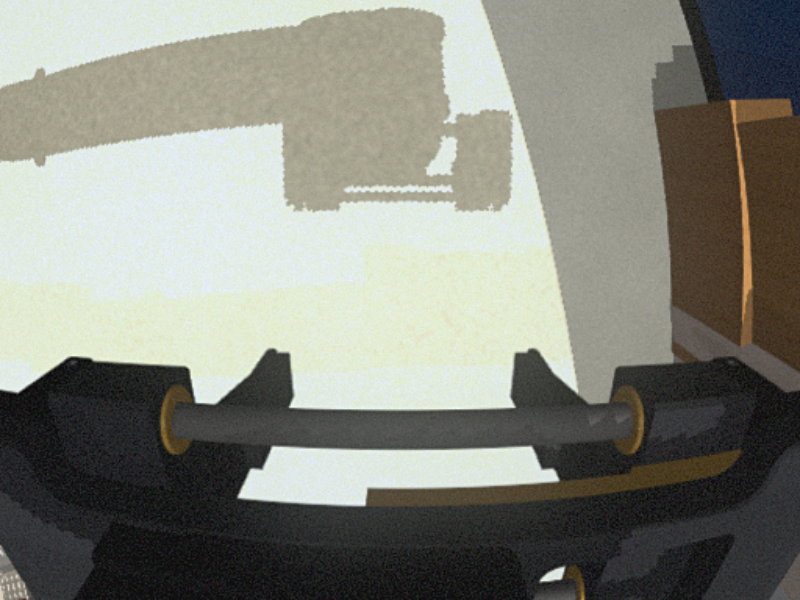

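All keys are needed in every row; resending (the picture only showed the empty table under the start pose, the fingers at (270,380) and (535,380)).

Call:
send_rows([
  {"x": 21,"y": -39,"z": 2,"roll": 1.5,"hand": 0},
  {"x": 21,"y": -39,"z": 2,"roll": 1.5,"hand": 0},
  {"x": 21,"y": -39,"z": 2,"roll": 1.5,"hand": 0},
  {"x": 21,"y": -39,"z": 2,"roll": 1.5,"hand": 0},
  {"x": 21,"y": -39,"z": 2,"roll": 1.5,"hand": 0},
  {"x": 21,"y": -39,"z": 0,"roll": 1.5,"hand": 0},
  {"x": 21,"y": -39,"z": 0,"roll": 1.5,"hand": 0},
  {"x": 21,"y": -39,"z": 0,"roll": 1.5,"hand": 0},
  {"x": 21,"y": -39,"z": 0,"roll": 1.5,"hand": 0},
  {"x": 21,"y": -39,"z": 0,"roll": 1.5,"hand": 0},
], force=20)

```text
time: 1.15
position: [0.3993, 0.2301, 0.3022]
tool_rot: [0.05, 3.141, 0.001]
ft_force: [1.2, 0.5, -0.0]
grip_width: 0.17
grip_force: 0.0
```

Call:
send_rows([
  {"x": 21,"y": -39,"z": 0,"roll": 1.5,"hand": 0},
  {"x": 21,"y": -39,"z": 0,"roll": 1.5,"hand": 0},
  {"x": 21,"y": -39,"z": 0,"roll": 1.5,"hand": 0},
  {"x": 21,"y": -39,"z": 0,"roll": 1.5,"hand": 0},
  {"x": 21,"y": -39,"z": 0,"roll": 1.5,"hand": 0},
  {"x": 21,"y": -39,"z": 0,"roll": 1.5,"hand": 0},
  {"x": 21,"y": -39,"z": 0,"roll": 1.5,"hand": 0},
  {"x": 21,"y": -39,"z": 0,"roll": 1.5,"hand": 0},
  {"x": 21,"y": -39,"z": 0,"roll": 1.5,"hand": 0},
  {"x": 21,"y": -39,"z": 0,"roll": 1,"hand": 0},
])

```text
time: 2.15
position: [0.6095, -0.1593, 0.3021]
tool_rot: [-0.348, 3.122, 0.001]
ft_force: [1.4, -0.1, -0.7]
grip_width: 0.004
grip_force: 0.0
```

Call:
send_rows([
  {"x": 0,"y": 0,"z": 0,"roll": 0,"hand": 0},
  {"x": 0,"y": 0,"z": 0,"roll": 0,"hand": 0},
  {"x": 0,"y": 0,"z": 0,"roll": 0,"hand": 0},
])

```text
time: 2.45
position: [0.6087, -0.1566, 0.302]
tool_rot: [0.347, -3.122, -0.002]
ft_force: [-0.2, 0.5, 0.0]
grip_width: 0.009
grip_force: 0.0
```

```bash
python3 - <<'E'
from h import *
s=get_state();print(s["position"],s["ft_force"],s["joint_positions"]);R=cv2.Rodrigues(s["tool_rot"])[0];print(np.degrees(np.arctan2(R[1,1],R[0,1])))
im=get_image("wrist");cv2.imwrite("pics/w2.png",cv2.convertScaleAbs(cv2.resize(im,(800,600)),alpha=1.4))
c=get_calibration("wrist")["world_from_camera"];np.save("w2.npy",c);print(c)
E
```

```text
[ 0.60873901 -0.15656715  0.3019638 ] [-0.18375417  0.50909882  0.00924233] [-0.33545207  0.31347711  0.68620898  1.51625878 -0.20129886  1.38441341
  2.1566395 ]
102.68781355283257
[[-0.22043935  0.93384635  0.28166912  0.52962112]
 [ 0.975399    0.21051059  0.06543767 -0.17476584]
 [ 0.00181439  0.28916481 -0.95727761  0.39514598]
 [ 0.          0.          0.          1.        ]]
```

View pics/w2.png

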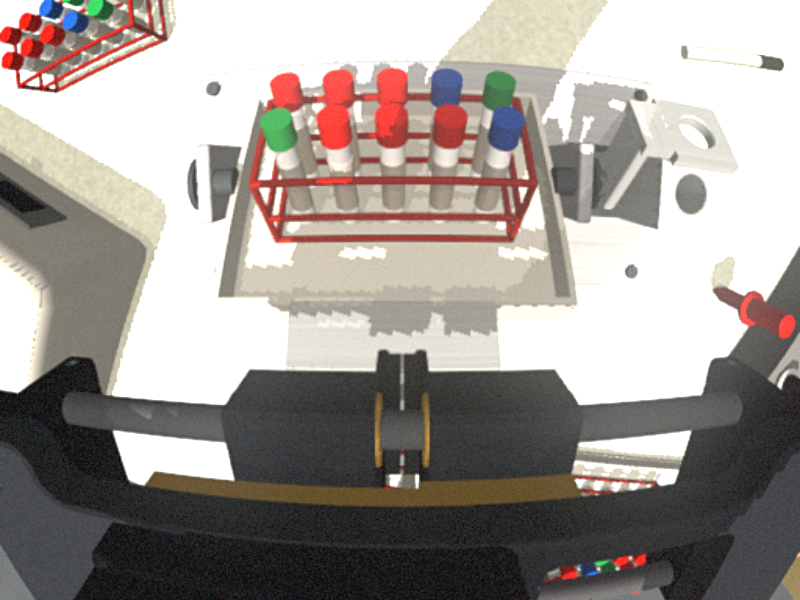

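The ledge (288–498, 300–372) lies centred under the closed, aligned fingers at x≈402, with the flange at (690,135) and the socket at (690,193). Descending to it.

Call:
send_rows([
  {"x": 2,"y": 0,"z": -15,"roll": 0,"hand": 0},
  {"x": 2,"y": 0,"z": -15,"roll": 0,"hand": 0},
  {"x": 0,"y": 0,"z": -10,"roll": 0,"hand": 0},
  {"x": 0,"y": 0,"z": -7,"roll": 0,"hand": 0},
  {"x": 0,"y": 0,"z": -6,"roll": 0,"hand": 0},
  {"x": 0,"y": 0,"z": 0,"roll": 0,"hand": 0},
])

```text
time: 3.1
position: [0.6126, -0.158, 0.2485]
tool_rot: [0.345, -3.121, -0.0]
ft_force: [-0.4, 0.1, 0.2]
grip_width: 0.006
grip_force: 0.0
```

Call:
send_rows([
  {"x": 1,"y": 0,"z": -4,"roll": 0,"hand": 0},
  {"x": 1,"y": 0,"z": -4,"roll": 0,"hand": 0},
  {"x": 2,"y": 0,"z": -4,"roll": 0,"hand": 0},
  {"x": 2,"y": 0,"z": -4,"roll": 0,"hand": 0},
  {"x": 2,"y": 1,"z": -4,"roll": 0,"hand": 0},
  {"x": 2,"y": 1,"z": -4,"roll": 0,"hand": 0},
  {"x": 0,"y": 0,"z": 0,"roll": 0,"hand": 0},
])

```text
time: 3.8
position: [0.6227, -0.156, 0.2244]
tool_rot: [0.345, -3.121, 0.0]
ft_force: [-0.5, -0.5, -0.3]
grip_width: 0.002
grip_force: 0.2
```

Call:
send_rows([
  {"x": 2,"y": 0,"z": -5,"roll": 0,"hand": 0},
  {"x": 2,"y": 0,"z": -5,"roll": 0,"hand": 0},
  {"x": 1,"y": 1,"z": -5,"roll": 0,"hand": 0},
])

```text
time: 4.1
position: [0.6281, -0.155, 0.2098]
tool_rot: [-0.345, 3.122, -0.0]
ft_force: [0.7, -0.1, 2.0]
grip_width: 0.005
grip_force: 1.0
```

Call:
send_rows([
  {"x": 1,"y": 0,"z": -5,"roll": 0,"hand": 0},
  {"x": 1,"y": 0,"z": -5,"roll": 0,"hand": 0},
  {"x": 1,"y": 0,"z": -5,"roll": 0,"hand": 0},
  {"x": 1,"y": 0,"z": -5,"roll": 0,"hand": 0},
  {"x": 0,"y": 0,"z": -4,"roll": 0,"hand": 0},
  {"x": 0,"y": 0,"z": -3,"roll": 0,"hand": 0},
])

```text
time: 4.7
position: [0.632, -0.155, 0.1829]
tool_rot: [-0.345, 3.122, 0.0]
ft_force: [0.5, 1.2, 2.4]
grip_width: 0.008
grip_force: 1.0
```

Call:
send_rows([
  {"x": 0,"y": 0,"z": -2,"roll": 0,"hand": 0},
  {"x": 0,"y": 0,"z": 0,"roll": 0,"hand": 0},
])

```text
time: 4.9
position: [0.6316, -0.1554, 0.1809]
tool_rot: [0.345, -3.122, 0.001]
ft_force: [0.7, -0.6, -0.8]
grip_width: 0.009
grip_force: 0.0
```

Call:
send_rows([
  {"x": 0,"y": 0,"z": -2,"roll": 0,"hand": 0},
  {"x": 0,"y": 0,"z": 0,"roll": 0,"hand": 0},
])

```text
time: 5.1
position: [0.6316, -0.1555, 0.1802]
tool_rot: [0.344, -3.122, -0.0]
ft_force: [-3.2, 0.8, 5.0]
grip_width: 0.007
grip_force: 2.8
```

Call:
send_rows([
  {"x": 0,"y": 0,"z": -1,"roll": 0,"hand": 0},
  {"x": 0,"y": 0,"z": 0,"roll": 0,"hand": 0},
])

```text
time: 5.3
position: [0.6316, -0.1556, 0.1802]
tool_rot: [-0.344, 3.123, 0.001]
ft_force: [-3.8, 2.4, 9.6]
grip_width: 0.008
grip_force: 5.2
```

The cradle stops at the predicted level height and the force rises to 9.6 N, so it is against its stop. Moving to the pin.

Call:
send_rows([
  {"x": 0,"y": 0,"z": 20,"roll": 0,"hand": 0},
  {"x": 0,"y": 0,"z": 40,"roll": 0,"hand": 0},
  {"x": 0,"y": 0,"z": 45,"roll": 0,"hand": 0},
  {"x": 0,"y": 30,"z": 15,"roll": -3.5,"hand": 80},
  {"x": -1,"y": 40,"z": 0,"roll": -3.5,"hand": 80},
  {"x": -1,"y": 40,"z": 0,"roll": -3.5,"hand": 80},
  {"x": -1,"y": 40,"z": 0,"roll": -3.5,"hand": 80},
  {"x": -1,"y": 40,"z": 0,"roll": -3.5,"hand": 80},
  {"x": -1,"y": 40,"z": 0,"roll": -3.5,"hand": 80},
  {"x": -1,"y": 40,"z": 0,"roll": -3.5,"hand": 80},
])

```text
time: 6.3
position: [0.6255, 0.1159, 0.2981]
tool_rot: [-0.33, -3.124, 0.001]
ft_force: [0.9, -0.4, 0.9]
grip_width: 0.559
grip_force: 0.0
```

Call:
send_rows([
  {"x": 0,"y": 40,"z": 0,"roll": -3.5,"hand": 80},
  {"x": 0,"y": 40,"z": 0,"roll": -3.5,"hand": 80},
  {"x": 0,"y": 40,"z": 0,"roll": -3.2,"hand": 80},
  {"x": 0,"y": 22,"z": 0,"roll": 0,"hand": 80},
  {"x": 0,"y": 0,"z": -20,"roll": 0,"hand": 80},
  {"x": 0,"y": 0,"z": -20,"roll": 0,"hand": 80},
  {"x": 0,"y": 0,"z": 0,"roll": 0,"hand": 80},
  {"x": 0,"y": 0,"z": 0,"roll": 0,"hand": 80},
])

```text
time: 7.1
position: [0.6261, 0.2557, 0.2583]
tool_rot: [-0.603, -3.083, 0.002]
ft_force: [0.2, 0.5, -0.1]
grip_width: 0.92
grip_force: 0.0
```

```bash
python3 - <<'E'
from h import *
s=get_state();print(s["position"],s["grip_width"]);R=cv2.Rodrigues(s["tool_rot"])[0];print(np.degrees(np.arctan2(R[1,1],R[0,1])))
c=get_calibration("wrist");im=get_image("wrist");cv2.imwrite("pics/w3.png",cv2.convertScaleAbs(cv2.resize(im,(800,600)),alpha=1.4))
import pickle;pickle.dump(c,open("w3.pkl","wb"))
E
```

```text
[0.62610375 0.25570996 0.25834904] 0.9200234394694173
67.86727430903306
```

View pics/w3.png

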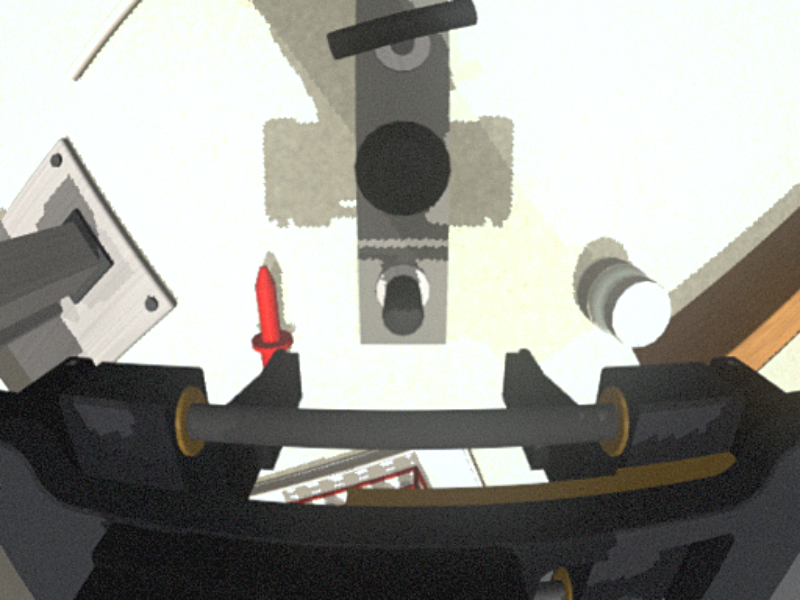

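```bash
python3 - <<'E'
from h import *
import pickle;c=pickle.load(open("w3.pkl","rb"));k=1.5625
print(onz("wrist",402.5/k,320/k,.125,c),onz("wrist",402/k,290/k,.075,c))
e=[onz("wrist",u/k,343/k,.07,c) for u in(361,447)];print(e,np.linalg.norm(e[0]-e[1]),(e[0]+e[1])/2)
print("red",onz("wrist",272/k,345/k,.06,c))
E
```

```text
[0.62412962 0.25540287 0.125     ] [0.6220429  0.25601326 0.075     ]
[array([0.64652314, 0.21711653, 0.07      ]), array([0.66774288, 0.26924362, 0.07      ])] 0.05628064168453842 [0.65713301 0.24318008 0.07      ]
red [0.62842187 0.15583805 0.06      ]
```

Pin grip top at (403,320), centred between the fingers, at (0.6235,0.256); block width reads 56 mm as it should. The red look-alike at (265,310) is 100 mm away and clear. Descending and gripping.

Call:
send_rows([
  {"x": -1,"y": 0,"z": -15,"roll": 0,"hand": 64},
  {"x": -1,"y": 0,"z": -15,"roll": 0,"hand": 64},
  {"x": 0,"y": 0,"z": -20,"roll": 0,"hand": 64},
  {"x": 0,"y": 0,"z": -20,"roll": 0,"hand": 64},
  {"x": 0,"y": 0,"z": -20,"roll": 0,"hand": 64},
  {"x": 0,"y": 0,"z": -15,"roll": 0,"hand": 64},
  {"x": 0,"y": 0,"z": 0,"roll": 0,"hand": 64},
], force=40)

```text
time: 7.85
position: [0.6221, 0.2565, 0.15]
tool_rot: [-0.601, -3.079, 0.005]
ft_force: [-0.2, 0.6, -0.3]
grip_width: 0.736
grip_force: 0.0
```

Call:
send_rows([
  {"x": 0,"y": 0,"z": 0,"roll": 0,"hand": 10},
  {"x": 0,"y": 0,"z": 0,"roll": 0,"hand": 10},
  {"x": 0,"y": 0,"z": 0,"roll": 0,"hand": 10},
  {"x": 0,"y": 0,"z": 0,"roll": 0,"hand": 10},
  {"x": 0,"y": 0,"z": 0,"roll": 0,"hand": 10},
  {"x": 0,"y": 0,"z": 0,"roll": 0,"hand": 10},
])

```text
time: 8.45
position: [0.6239, 0.2571, 0.1535]
tool_rot: [0.602, 3.083, 0.001]
ft_force: [-0.7, -0.8, -0.0]
grip_width: 0.274
grip_force: 0.0
```

Call:
send_rows([
  {"x": 0,"y": 0,"z": 0,"roll": 0,"hand": 10},
  {"x": 0,"y": 0,"z": 0,"roll": 0,"hand": 10},
  {"x": 0,"y": 0,"z": 0,"roll": 0,"hand": 10},
])

```text
time: 8.75
position: [0.6239, 0.257, 0.1535]
tool_rot: [0.602, 3.083, 0.0]
ft_force: [0.5, 0.1, 1.1]
grip_width: 0.242
grip_force: 40.0
```

Call:
send_rows([
  {"x": 0,"y": 0,"z": 10,"roll": 0,"hand": 10},
  {"x": 0,"y": 0,"z": 20,"roll": 0,"hand": 10},
  {"x": 0,"y": 0,"z": 30,"roll": 0,"hand": 10},
  {"x": 0,"y": 0,"z": 40,"roll": 0,"hand": 10},
  {"x": 0,"y": 0,"z": 40,"roll": 0,"hand": 10},
  {"x": 0,"y": 0,"z": 40,"roll": 0,"hand": 10},
  {"x": 0,"y": 0,"z": 40,"roll": 0,"hand": 10},
  {"x": 0,"y": 0,"z": 0,"roll": 0,"hand": 10},
])

```text
time: 9.55
position: [0.6257, 0.2568, 0.3808]
tool_rot: [0.601, 3.074, 0.01]
ft_force: [1.5, -0.4, 0.3]
grip_width: 0.244
grip_force: 40.0
```

Pin is held. Taking the flange hole from the top camera now, while the arm is out of the way.

```bash
python3 - <<'E'
from h import *
t=get_image("top");s=get_image("scene");cv2.imwrite("pics/top2.png",t)
f=lambda i,x,y,w,h:cv2.convertScaleAbs(cv2.resize(i[y:y+h,x:x+w],(400,300),interpolation=cv2.INTER_CUBIC),alpha=1.6)
cv2.imwrite("pics/c2.png",np.vstack([np.hstack([f(t,260,180,100,75),f(t,250,130,240,180)]),np.hstack([f(s,180,150,100,75),f(s,60,130,240,180)])]))
E
```

```text
(no output)
```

View pics/c2.png

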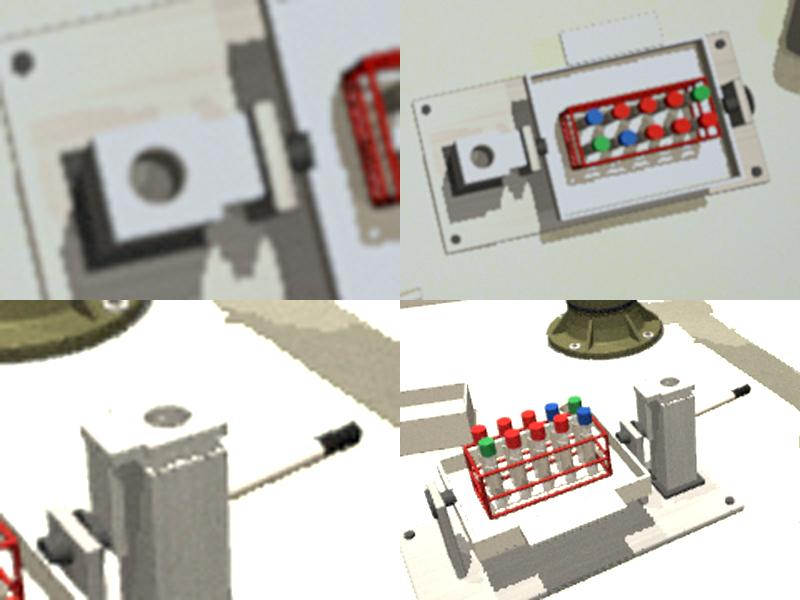

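The cradle is level with the flange over the post: hole at (299.3,223.5) in the top view and (222,179) in the scene view.

```bash
python3 - <<'E'
from h import *
print(onz("top",299.25,223.5,.17),onz("scene",222,179,.17),tri(ray("top",299.25,223.5),ray("scene",222,179)))
s=get_state();print(s["position"],s["tool_rot"],s["grip_width"],s["joint_positions"])
E
```

```text
[ 0.50002471 -0.00411944  0.17      ] [ 0.50200944 -0.00458913  0.17      ] (array([ 0.50013127, -0.0041537 ,  0.16884793]), np.float64(0.00011919989479231124))
[0.62411751 0.25669281 0.37438924] [6.02126187e-01 3.08176914e+00 1.87918321e-03] 0.24340152464245862 [-0.87150681  0.39240605  0.62767219  1.26905678 -0.22692558  1.54792381
  0.90880871]
```

Call:
send_rows([
  {"x": -15,"y": -32,"z": 0,"roll": 0,"hand": 10},
  {"x": -15,"y": -33,"z": 0,"roll": 0,"hand": 10},
  {"x": -15,"y": -33,"z": 0,"roll": 0,"hand": 10},
  {"x": -16,"y": -33,"z": 0,"roll": 0,"hand": 10},
  {"x": -16,"y": -33,"z": 0,"roll": 0,"hand": 10},
  {"x": -16,"y": -33,"z": 0,"roll": 0,"hand": 10},
  {"x": -16,"y": -33,"z": 0,"roll": 0,"hand": 10},
  {"x": -15,"y": -31,"z": 0,"roll": 0,"hand": 10},
  {"x": 0,"y": 0,"z": -20,"roll": 0,"hand": 10},
  {"x": 0,"y": 0,"z": -20,"roll": 0,"hand": 10},
])

```text
time: 10.65
position: [0.4988, -0.0052, 0.3317]
tool_rot: [-0.605, -3.082, -0.002]
ft_force: [-0.3, 0.9, -2.1]
grip_width: 0.242
grip_force: 40.0
```

Call:
send_rows([
  {"x": 0,"y": 0,"z": 0,"roll": 0,"hand": 10},
  {"x": 0,"y": 0,"z": 0,"roll": 0,"hand": 10},
  {"x": 0,"y": 0,"z": 0,"roll": 0,"hand": 10},
])

```text
time: 10.95
position: [0.5001, -0.0038, 0.3337]
tool_rot: [0.601, 3.083, -0.0]
ft_force: [0.1, -1.0, -0.6]
grip_width: 0.242
grip_force: 40.0
```

```bash
python3 - <<'E'
from h import *
s=get_state();print(s["position"],s["grip_width"])
c=get_calibration("wrist");w=get_image("wrist");t=get_image("scene")
import pickle;pickle.dump(c,open("w4.pkl","wb"))
f=lambda i,x,y,w,h:cv2.convertScaleAbs(cv2.resize(i[y:y+h,x:x+w],(400,300),interpolation=cv2.INTER_CUBIC),alpha=1.6)
cv2.imwrite("pics/c3.png",np.hstack([f(w,200,150,120,90),f(t,170,110,120,90)]))
E
```

```text
[ 0.50012229 -0.00375222  0.33366649] 0.24238047144789718
```

View pics/c3.png

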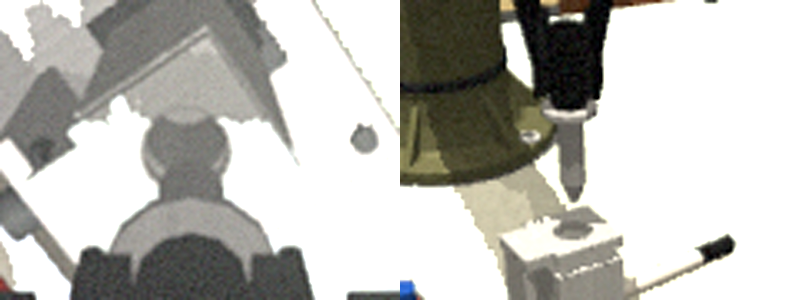

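The pin tip (574,195) hangs straight above the hole (573,230) in the scene crop, and lines up with it in the wrist crop too (191 against 187). Lowering.

Call:
send_rows([
  {"x": 0,"y": 0,"z": -10,"roll": 0,"hand": 10},
  {"x": 0,"y": 0,"z": -10,"roll": 0,"hand": 10},
  {"x": 0,"y": 0,"z": -8,"roll": 0,"hand": 10},
  {"x": 0,"y": 0,"z": -8,"roll": 0,"hand": 10},
  {"x": 0,"y": 0,"z": 0,"roll": 0,"hand": 10},
])

```text
time: 11.55
position: [0.4991, -0.004, 0.2958]
tool_rot: [-0.602, -3.081, 0.002]
ft_force: [-0.4, 0.2, -0.4]
grip_width: 0.241
grip_force: 40.0
```

Call:
send_rows([
  {"x": 0,"y": 0,"z": -8,"roll": 0,"hand": 10},
  {"x": 0,"y": 0,"z": -8,"roll": 0,"hand": 10},
  {"x": 0,"y": 0,"z": -8,"roll": 0,"hand": 10},
  {"x": 0,"y": 0,"z": -8,"roll": 0,"hand": 10},
  {"x": 0,"y": 0,"z": -6,"roll": 0,"hand": 10},
  {"x": 0,"y": 0,"z": -4,"roll": 0,"hand": 10},
  {"x": 0,"y": 0,"z": 0,"roll": 0,"hand": 10},
])

```text
time: 12.25
position: [0.4996, -0.004, 0.2547]
tool_rot: [-0.602, -3.083, 0.001]
ft_force: [0.8, 0.3, -1.6]
grip_width: 0.243
grip_force: 40.0
```

Call:
send_rows([
  {"x": 0,"y": 0,"z": -1,"roll": 0,"hand": 10},
  {"x": 0,"y": 0,"z": 0,"roll": 0,"hand": 10},
  {"x": 0,"y": 0,"z": 0,"roll": 0,"hand": 10},
])

```text
time: 12.55
position: [0.5, -0.004, 0.2546]
tool_rot: [0.602, 3.083, 0.001]
ft_force: [-0.5, 0.1, -1.6]
grip_width: 0.242
grip_force: 40.0
```

Call:
send_rows([
  {"x": 0,"y": 0,"z": 0,"roll": 0,"hand": 60},
  {"x": 0,"y": 0,"z": 0,"roll": 0,"hand": 60},
  {"x": 0,"y": 0,"z": 0,"roll": 0,"hand": 60},
  {"x": 0,"y": 0,"z": 0,"roll": 0,"hand": 60},
  {"x": 0,"y": 0,"z": 0,"roll": 0,"hand": 60},
  {"x": 0,"y": 0,"z": 0,"roll": 0,"hand": 60},
])

```text
time: 13.15
position: [0.4999, -0.004, 0.2543]
tool_rot: [0.602, 3.083, 0.0]
ft_force: [-0.5, 0.2, 0.1]
grip_width: 0.658
grip_force: 0.0
```

Call:
send_rows([
  {"x": 0,"y": 0,"z": 10,"roll": 0,"hand": 60},
  {"x": 0,"y": 0,"z": 20,"roll": 0,"hand": 60},
  {"x": 0,"y": 0,"z": 30,"roll": 0,"hand": 60},
  {"x": 0,"y": 0,"z": 40,"roll": 0,"hand": 60},
  {"x": 10,"y": 40,"z": 10,"roll": 0,"hand": 60},
  {"x": 10,"y": 40,"z": 0,"roll": 0,"hand": 60},
  {"x": 10,"y": 40,"z": 0,"roll": 0,"hand": 60},
  {"x": 10,"y": 40,"z": 0,"roll": 0,"hand": 60},
  {"x": 10,"y": 40,"z": 0,"roll": 0,"hand": 60},
  {"x": 0,"y": 0,"z": 0,"roll": 0,"hand": 60},
])

```text
time: 14.15
position: [0.5492, 0.204, 0.3635]
tool_rot: [-0.586, -3.085, -0.002]
ft_force: [-1.0, 0.5, -0.3]
grip_width: 0.691
grip_force: 0.0
```

```bash
python3 - <<'E'
from h import *
t=get_image("top");s=get_image("scene")
f=lambda i,x,y,w,h:cv2.convertScaleAbs(cv2.resize(i[y:y+h,x:x+w],(400,300),interpolation=cv2.INTER_CUBIC),alpha=1.6)
cv2.imwrite("pics/c4.png",np.vstack([np.hstack([f(t,260,180,100,75),f(t,80,100,400,300)]),np.hstack([f(s,170,120,100,75),f(s,60,110,300,225)])]))
E
```

```text
(no output)
```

View pics/c4.png

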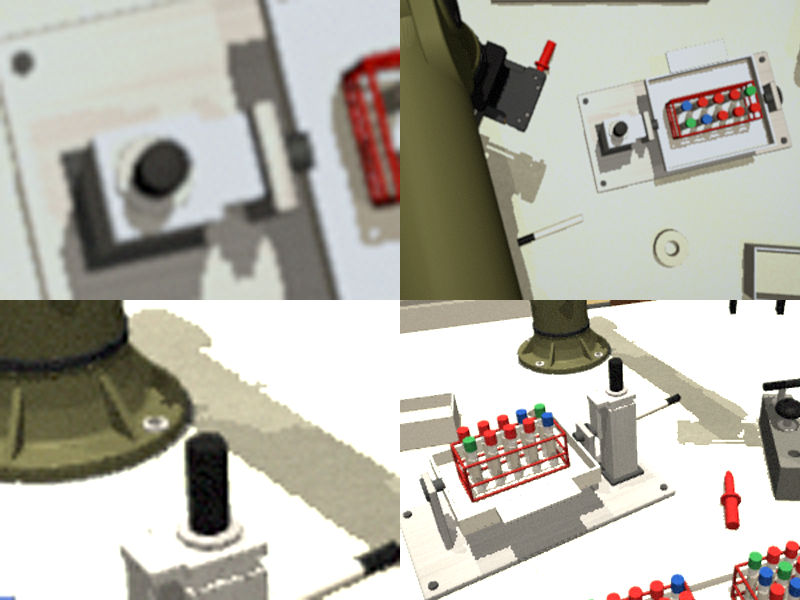

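The pin stands in the flange with its collar on it, and the cradle is still level. The red look-alike is lying down now, though it stood in the first view. I'll check the pin's seating height and when the red one moved, from saved images.

```bash
python3 - <<'E'
from h import *
import pickle
print("grip top",tri(ray("top",300.5,222),ray("scene",221.75,154.5)), "collar", tri(ray("top",260+140/4,180+172/4),ray("scene",170+209/4,120+229/4)))
def red(i):
    h=cv2.cvtColor(i,cv2.COLOR_BGR2HSV);m=((h[...,0]<8)|(h[...,0]>172))&(h[...,1]>150)&(h[...,2]>60)
    n,l,st,c=cv2.connectedComponentsWithStats(m.astype(np.uint8));return [(s.tolist(),np.round(q,1).tolist()) for s,q in zip(st[1:],c[1:]) if s[4]>40 and s[0]<260]
now=get_image("top")
for n,i in(("t0",cv2.imread("pics/top0.png")),("top2",cv2.imread("pics/top2.png")),("now",now)):
    print(n,[r for r in red(i) if 150<r[1][0]<250 and 100<r[1][1]<260])
print("t0 red",onz("top",204,194,.11),"now",onz("top",228,149,.01))
c=get_calibration("wrist");w=pickle.load(open("w3.pkl","rb"));print("w3 tip",onz("wrist",265/1.5625,268/1.5625,.01,w),"collar",onz("wrist",272/1.5625,342/1.5625,.01,w))
c["world_from_camera"]=np.load("w2.npy");k=1.5625
print("w2 tip",onz("wrist",716/k,292/k,.0,c),"top",onz("wrist",785/k,325/k,.115,c), "top if lying",onz("wrist",785/k,325/k,.01,c))
E
```

```text
grip top (array([ 0.49815917, -0.00170981,  0.2248124 ]), np.float64(0.00012760444475812087)) collar (array([4.99791894e-01, 8.29019306e-05, 1.72015515e-01]), np.float64(0.006519458173582777))
t0 [([196, 186, 17, 17, 178], [203.4, 193.6])]
top2 [([209, 139, 26, 51, 409], [221.8, 161.4])]
now [([215, 139, 20, 27, 254], [225.7, 152.5])]
t0 red [0.55864264 0.16541282 0.11      ] now [0.66639146 0.12868183 0.01      ]
w3 tip [0.58217678 0.15767968 0.01      ] collar [0.63938724 0.13495647 0.01      ]
w2 tip [0.56448627 0.17245763 0.        ] top [0.56196461 0.16645921 0.115     ] top if lying [0.5740871  0.29435193 0.01      ]
```

The grip top triangulates to z = 0.2248 against 0.225 when home, so the pin is fully seated. The red look-alike toppled between 2.5 and 7.1 s. The gripper never came below z ≈ 0.18 near it in that time, about 7 cm above its top, and no contact force showed. The task says to leave it alone, so I am. Handing in.

```bash
python3 -c "
from bench import *
print(close_job())"
```

```text
the job is handed in; nothing more can be done
None
```

The cradle is level against its stop, and the plain straight-grip pin is fully home through the flange into the post, released with the arm clear. The red look-alike pin fell over mid-run with no contact force recorded, and I left it lying on the bench.

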